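Return the purple key fob through the spring flap

ROBOT

A 6-joint arm with a two-finger parallel gripper is mounted at the origin on the work surface. World frame = base frame: x ahead of the robot, y to its left, z up, the work surface at z = 0. Lengths are in mm, angles in rad, forces in N, time in s.
With the tool pointing down it reaches from about 350 to 975 mm from the base axis. Payload 7.1 kg.
Tool frame: the origin (TCP) lies midway between the tips of the shut fingers; the grasp point (between the pads) lies 19 mm behind it (ctrl.grasp_offset is the distance from the TCP to the grasp point, in mm); z points along the fingers, y is the line along which they close (so a half turn about z gives the same grasp; the last joint's range is limited). The gripper opens to 88 mm and grips with 3 to 60 N. Pads are 20 mm wide; open, the fingers measure 115 mm over their backs; the gripper's body (75 mm by 178 mm) begins 61 mm behind the grasp point.
Start: joints at [1.096, 0.423, 1.63, -0, 1.089, -0.019], TCP at [275.08, 561.191, 222.675] pointing down, gripper open.
Joint ranges: [-3, 3], [-0.9, 2.11], [0.09, 2.58], [-1.31, 4.45], [0.11, 2.69], [-2.54, 2.54]. Speed limits (rad/s): [2.39, 2.39, 3.01, 3.14, 3.14, 3.14].

INTERFACE

Orientations are given as a rotation vector (axis times angle).
In Python, from workcell import sensors, viewer, ctrl gives the robot as it stands. The module is installed in compiled form; this text tells all that it offers.
- The arm moves only by the shell command python3 -m handwheel 'ROWS'. ROWS is JSON, a list of rows, each a list of 7 numbers: the shift along the tool's x, y, z in mm, then the turn, a rotation vector about the tool's x, y, z in rad, then the closure, from 0 (fully open) to 1 (shut). In form: [[x, y, z, rx, ry, rz, jaw], ...]. A call has 1 to 10 rows; each row shifts and turns the commanded pose from where the row before left it, along the tool's axes as they then stand; what a row does not reach is not made up. A row lasts 1/8 s, in which the tool goes at most 62.5 mm and 10.7 degrees, less where a joint would pass 70% of its speed; a pose out of reach is approached as far as the arm can. A call is refused whole if a number of a shift passes 62.5 or a number of a turn 0.188, either way. A call with a gripper value outside its range is refused whole. The fingers move at their own pace and stop on an object; the grip force is fixed at half the most. Time passes only in rows, so rows that do not move let the fingers close. It gives the time, the measured TCP pose, the force, the opening and the grip force at its end, in the units of the state.
- sensors.get_obs(): the state, without advancing time (a new reading comes with each control period).
- viewer.get_image(name): name is "side" or "top"; returns a dict with "frame" (400x640x3 uint8, blue, green, red), "fov_y" (degrees; the focal length in pixels is half the picture's height over the tangent of half this angle, whatever the lens; pixels are square), "cx", "cy" (the principal point, pixels), "distortion" ([k1, k2, p1, p2, k3] as OpenCV has them; the pictures are not rectified), "R" (3x3) and "t" (3): a world point X has camera coordinates R X + t. Camera axes: x right, y down, z forward; pixel columns grow to the right and rows downward; lengths in mm; the calibration is good to about 2 mm. A picture is of the moment at which its call begins. There is no depth.
- ctrl.close_job(): hands the job in; it is judged then, once.
The state is a dict: "t": time; "qpos": joint angles; "qvel": joint speeds; "joint_torque": joint torques, N m; "ee_pos": TCP position; "orientation": TCP orientation; "ft_force": force on the tool from outside, world axes, zero at the start; "moment": the same for the moment, N m; "width": finger opening in mm; "grasp_force": force on a finger pad.
Only numpy, scipy, OpenCV 4.12 (cv2) and the standard library are available. Lean on these libraries where they do the work, as an engineer would, in place of code of your own. Each camera call takes 0.05 s, during which the arm holds its last target. There are 200 camera calls.

TASK

Take the purple fob out of the rack and return it through the spring flap of the key box: push the flap open with it, steel end down, and press it on the sprung reader plate hidden inside for about half a second, firmly (around 9 N) but never roughly. Then let go and draw back so that the flap swings fully shut with the fob inside, leaving everything else where it is.

Things in the scene. Friction and masses are not known exactly. Their poses are not given: they have to be found in the camera images.
- purple_fob: Purple silicone key fob upright in one of the rack's two pockets, 88 mm tall, 40 to 85 g. Origin at the centre of its bottom end, z along its length. Lower 28 mm: steel tang 8 (x) by 20 mm (y). From 28 to 88 mm: silicone grip 12 (x) by 26 mm (y). Grasp it from above across the 26 mm (closing along its y), about 12 mm below its top end.
- fob_tip (a point): Centre of the steel bottom end of the purple fob (same point as its origin).
- fob_mid (a point): Middle of the purple fob, 44 mm above its bottom end.
- keybox: Grey key return box, fixed, 125 (x) by 152 (y) by 135 mm tall. Origin on the underside, straight below the entry point; the box reaches from 34 mm behind (-x) to 91 mm ahead (+x) of it and 76 mm to each side; walls 5 mm. The opening in its top, x -29 to +21 mm, y -71 to +71 mm, is closed by an aluminium flap with an orange line at its free edge; the rest of the top is a dark plate.
- entry (a point): Point in the plane of the box top (135 mm up) through which the fob's centre line should go straight down, fob axes parallel to the box axes: 29 mm from the hinge, 21 mm from the far edge of the opening. The x axis points away from the hinge, y along the hinge. Fingers have room on both y sides of the fob and can go down inside with it.
- flap (a joint): Angle of the flap (rad): 0 shut and flush with the box top, up to 1.45 swung down into the box. It is hinged on the -x edge of the opening, 49 mm long, 136 mm wide; its spring shuts it. It starts to open at about 1.5 N at the entry point and drags with up to about 3 N on what is pushed past it.
- rack: Fixed walnut block 120 mm (x) by 50 mm (y) by 40 mm tall, origin at the centre of its underside, with two pockets 26 mm deep, 30 mm either side of the centre along x. Fobs stand in them with their axes parallel to the rack's, tops 102 mm above the work surface, with 1.5 mm play on each side.
- grey_fob: Grey fob of the same shape as the purple one, in the other pocket; leave it there. Origin at the centre of its bottom end.
- padlock: Stainless combination padlock lying flat, 80 mm by 45 mm by 22 mm; leave it alone. Origin at the underside of its body.
- dish: White ceramic dish 84 mm wide, 24 mm high; leave it alone. Origin at the centre of its underside.
- bell: Frosted glass bell with brass knob, 54 mm wide, 63 mm high; leave it alone. Origin at the centre of its underside.
- well (a point): Point on the box's inner floor (6 mm up) below the entry point. Over it, hidden, is the sprung reader plate, 44 (x) by 70 mm (y), height unmeasured: unpressed its top is 94 to 108 mm below the box top. It gives from about 2 N, 3 N per mm; after 3 mm (11 N) comes a rigid stop. It needs over 6 N; over 22 N damages the box. The box is hollow ahead (+x): the closing flap tips a released fob into it.
Things that resemble listed ones, but are neither listed nor needed, are in the scene too. Of the things that look like the keybox, the larger one is meant.

How it is judged:
By the outcome, as a careful person would: the job done as asked, in the order asked, and still so for the second after the job is handed in, with the robot touching nothing.
It also fails if it takes over 50 s, if anything falls off the work surface, if the arm or the gripper's body presses on something with over 40 N, if the wrist force passes 120 N, or if a joint passes its speed limit or range.

## Working session

There is one attempt and no reset: what is moved stays moved. The work goes in short steps, Python scripts to look and compute and a shell command to move; the robot and the scene stay as the last step left them, time stands still between calls to the robot, and variables do not carry over. Pictures are saved under pics/ and viewed, at most 10 in all, crops included, and the job is handed in when it is done.

```bash
mkdir -p pics; cat > h.py <<'E'
import numpy as np,cv2,json
from workcell import sensors,viewer,ctrl
def grab(n,f):
    d=viewer.get_image(n); cv2.imwrite(f'pics/{f}.png',d['frame']); return d
def K(d):
    f=d['frame'].shape[0]/2/np.tan(np.radians(d['fov_y'])/2)
    return np.array([[f,0,d['cx']],[0,f,d['cy']],[0,0,1.]])
def ray(d,uv,z):
    p=cv2.undistortPoints(np.array(uv,float).reshape(-1,1,2),K(d),np.array(d['distortion'],float)).reshape(-1,2)
    R=np.array(d['R']);t=np.array(d['t']).ravel()
    C=-R.T@t; D=np.c_[p,np.ones(len(p))]@R
    return C+D*((np.broadcast_to(z,len(p))-C[2])/D[:,2])[:,None]
def proj(d,X):
    return cv2.projectPoints(np.array(X,float).reshape(-1,1,3),cv2.Rodrigues(np.array(d['R'],float))[0],np.array(d['t'],float),K(d),np.array(d['distortion'],float))[0].reshape(-1,2)
E
python3 - <<'E'
from h import *
import pickle
for n in('top','side'):
    d=grab(n,n+'0');pickle.dump(d,open(n+'0.pkl','wb'));print(n,np.round(-np.array(d['R']).T@np.array(d['t']).ravel()),d['fov_y'],np.round(d['R'],2).tolist())
print(sensors.get_obs())
E
```

```text
top [ 422.   60. 1004.] 57.46379695782669 [[0.01, -1.0, 0.01], [-0.99, -0.01, -0.13], [0.13, -0.01, -0.99]]
side [480. 746. 892.] 44.10347379903003 [[-1.0, -0.09, -0.0], [-0.07, 0.76, -0.65], [0.06, -0.65, -0.76]]
{'t': 0.1, 'qpos': array([ 1.09598774e+00,  4.23747065e-01,  1.63059821e+00, -2.39609785e-05,
        1.08861552e+00, -1.90195283e-02]), 'qvel': array([ 0.00053862, -0.00122427, -0.00331575,  0.00085153, -0.00067176,
       -0.00011085]), 'joint_torque': array([ 4.50233219e-04, -5.45609021e+01, -2.74325699e+01,  6.45813136e-02,
        1.87549082e-02, -2.95893528e-05]), 'ee_pos': array([274.87169736, 560.75395501, 221.99631335]), 'orientation': array([-7.09682502e-01, -3.06006195e+00,  2.09181852e-03]), 'ft_force': array([ 0.01083145, -0.19296143, -0.40357922]), 'moment': array([0.02174333, 0.02749706, 0.03200048]), 'grasp_force': 0.0, 'width': 87.74334750323563}
```

View pics/top0.png

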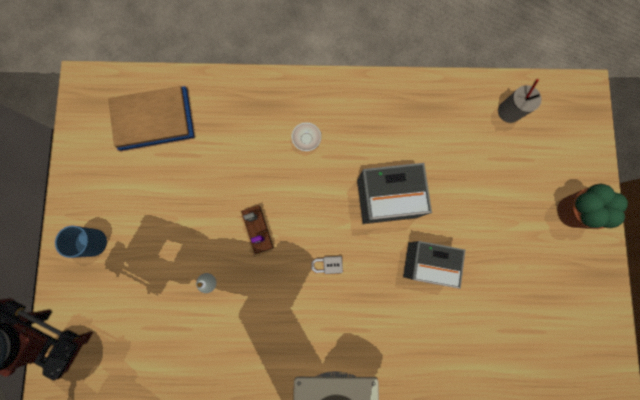

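View pics/side0.png

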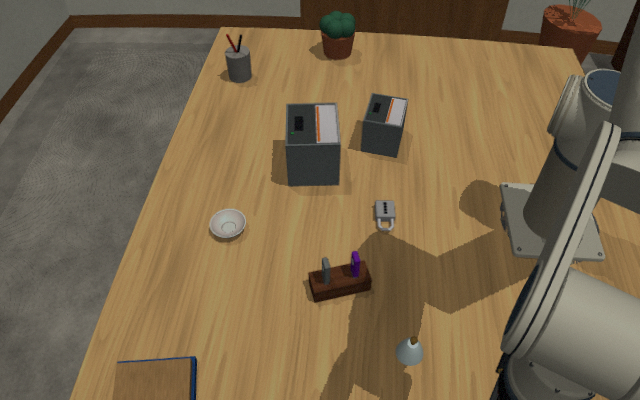

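The top view shows the rack at about (257,229), with the purple fob at (257,239) and the grey one at (250,216). The large box is at (395,192), with its flap at (399,205). In the side view the box is at (313,140) and the purple fob at (355,264).

```bash
python3 - <<'E'
from h import *
import pickle
T=pickle.load(open('top0.pkl','rb'));S=pickle.load(open('side0.pkl','rb'))
def big(m):
    n,l,s,c=cv2.connectedComponentsWithStats(m.astype(np.uint8));i=1+np.argmax(s[1:,4]);return l==i,c[i],s[i]
for n,d,b in(('top',T,(355,160,435,225)),('side',S,(280,95,345,190))):
    hsv=cv2.cvtColor(d['frame'],cv2.COLOR_BGR2HSV);h,s,v=cv2.split(hsv)
    m,c,st=big((h>125)&(h<160)&(s>90)&(v>40));print(n,'purple',c,st)
    ys,xs=np.nonzero(m);pts=ray(d,np.c_[xs,ys],102.);print(' minAreaRect z102',cv2.minAreaRect(pts[:,:2].astype(np.float32)))
    mask=np.zeros(h.shape,bool);x0,y0,x1,y1=b;mask[y0:y1,x0:x1]=1
    o,c,_=big(mask&(h>3)&(h<18)&(s>130)&(v>110))
    ys,xs=np.nonzero(o);P=ray(d,np.c_[xs,ys],135.);r=cv2.minAreaRect(P[:,:2].astype(np.float32));print(' orange',c,r)
    w,c,_=big(mask&(s<60)&(v>130));ys,xs=np.nonzero(w);P=ray(d,np.c_[xs,ys],135.);r=cv2.minAreaRect(P[:,:2].astype(np.float32));print(' flap',c,r,cv2.boxPoints(r).round().tolist())
for n,d,b in(('top',T,(235,195,285,265)),('side',S,(300,245,385,305))):
    h,s,v=cv2.split(cv2.cvtColor(d['frame'],cv2.COLOR_BGR2HSV))
tiles=[T['frame'][195:265,225:295],S['frame'][240:310,305:375],T['frame'][155:230,350:440],S['frame'][95:190,275:350]]
cv2.imwrite('pics/c.png',np.vstack([np.hstack([cv2.resize(t,(400,300)) for t in tiles[:2]]),np.hstack([cv2.resize(t,(400,300)) for t in tiles[2:]])]))
E
```

```text
top purple [256.92957746 238.66197183] [251 235  13   8  71]
 minAreaRect z102 ((458.8232727050781, 200.9062957763672), (15.768956184387207, 30.408227920532227), 10.044434547424316)
 orange [398.03896104 195.61038961] ((564.1900634765625, -141.42591857910156), (3.793703079223633, 117.79524230957031), 6.919192314147949)
 flap [398.78448276 206.22222222] ((541.8170166015625, -142.69557189941406), (51.83270263671875, 136.76124572753906), 6.752449989318848) [[508.0, -78.0], [524.0, -214.0], [576.0, -208.0], [560.0, -72.0]]
side purple [355.19230769 263.92307692] [350 251  11  26 182]
 minAreaRect z102 ((459.10968017578125, 222.25262451171875), (57.432621002197266, 17.087432861328125), 86.88420867919922)
 orange [317.57142857 123.82857143] ((564.0131225585938, -139.28065490722656), (4.781301975250244, 118.92195129394531), 6.862657070159912)
 flap [327.47012579 123.63836478] ((543.5858764648438, -141.81683349609375), (46.00386047363281, 133.87181091308594), 6.317875862121582) [[513.0, -78.0], [528.0, -211.0], [574.0, -206.0], [559.0, -73.0]]
```

View pics/c.png

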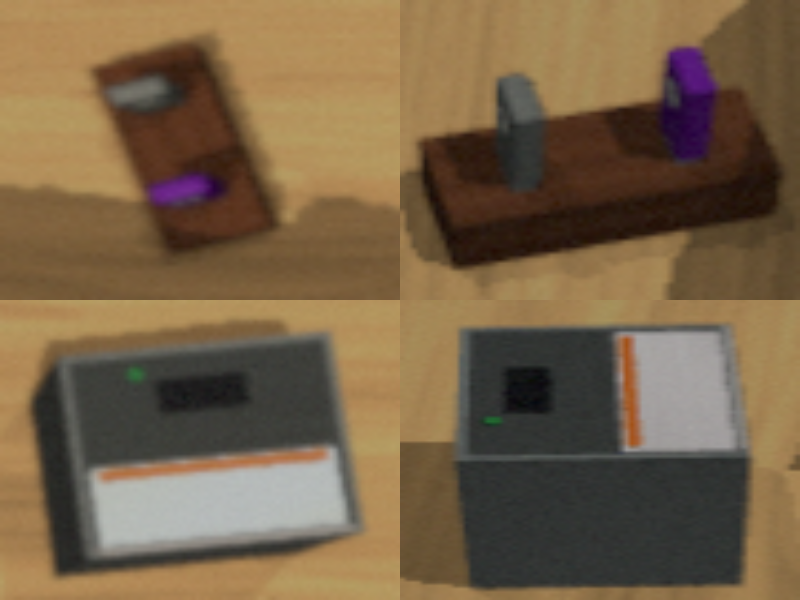

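The crops show clean outlines: the box top corners, the rack top corners and the fob's top face in both views. I'll cast rays through these corners.

```bash
python3 - <<'E'
from h import *
import pickle
T=pickle.load(open('top0.pkl','rb'));S=pickle.load(open('side0.pkl','rb'))
def cr(p,o,s): return np.array(p,float)/s+o-0.5+0.0
def rect(n,d,p,o,s,z):
    P=ray(d,cr(p,o,s),z)[:,:2];r=cv2.minAreaRect(P.astype(np.float32));print(n,'corners',P.round(1).tolist(),'mean',P.mean(0).round(1),np.round(r[1],1),round(r[2],2))
    e=[P[1]-P[0],P[2]-P[3],P[2]-P[1],P[3]-P[0]];print('  edge ang',[round(float(np.degrees(np.arctan2(a[1],a[0]))),1) for a in e],[round(float(np.hypot(*a))) for a in e])
rect('boxT',T,[(60,58),(328,35),(362,228),(90,257)],(350,155),(4.444,4),135)
rect('boxS',S,[(62,28),(330,25),(348,156),(60,158)],(275,95),(5.333,3.158),135)
rect('rackT',T,[(95,70),(210,40),(275,228),(170,252)],(225,195),(5.714,4.286),40)
rect('rackS',S,[(23,143),(340,92),(378,168),(50,230)],(305,240),(5.714,4.286),40)
rect('fobS',S,[(270,52),(300,48),(312,85),(282,90)],(305,240),(5.714,4.286),102)
g=[(150,184),(207,174),(212,188),(152,204)]
rect('fobT',T,g,(225,195),(5.714,4.286),102)
h,s,v=cv2.split(cv2.cvtColor(T['frame'],cv2.COLOR_BGR2HSV))
m=((h>125)&(h<160)&(s>90)&(v>40))
print(v[232:246,248:268]*m[232:246,248:268])
print('tool in world R',cv2.Rodrigues(np.array(sensors.get_obs()['orientation']))[0].round(3).tolist())
E
```

```text
boxT corners [[629.0, -57.1], [645.3, -205.2], [526.4, -220.2], [507.2, -72.5]] mean [ 577.  -138.7] [122.7 149. ] 7.21
  edge ang [-83.7, -82.6, -172.8, -172.8] [149, 149, 120, 123]
boxS corners [[647.4, -206.1], [525.0, -220.3], [507.7, -71.7], [628.3, -59.1]] mean [ 577.1 -139.3] [123.2 149.7] 6.64
  edge ang [-173.4, -174.0, 96.6, 97.4] [123, 121, 150, 148]
rackT corners [[533.9, 254.7], [553.2, 202.1], [437.6, 168.7], [422.6, 216.3]] mean [486.8 210.4] [120.2  56.1] 19.08
  edge ang [-69.8, -72.5, -163.9, -160.9] [56, 50, 120, 118]
rackS corners [[550.5, 212.4], [439.4, 173.7], [424.6, 215.3], [536.4, 258.4]] mean [487.7 215. ] [119.7  48.1] 19.53
  edge ang [-160.8, -158.9, 109.5, 107.0] [118, 120, 44, 48]
fobS corners [[466.8, 195.7], [456.7, 192.6], [451.9, 212.4], [461.8, 216.0]] mean [459.3 204.2] [10.5 21.4] 13.86
  edge ang [-163.0, -160.4, 103.8, 103.9] [11, 11, 20, 21]
fobT corners [[461.1, 216.1], [467.1, 191.8], [459.1, 189.4], [449.7, 214.9]] mean [459.2 203.1] [11.3 27.1] 16.7
  edge ang [-76.2, -69.7, -163.3, -173.7] [25, 27, 8, 11]
[[  0   0   0   0   0   0   0   
[... 543 characters left out ...]
   0   0
    0   0]
 [  0   0   0  98 127 136 137 139 142 142 139 128 115  85  57  46   0   0
    0   0]
 [  0   0   0  96 129 135 143 138 131 125 113  99  82  65  53  55   0   0
    0   0]
 [  0   0   0  90 115 128 123 115 102  90   0   0   0  57   0   0   0   0
    0   0]
 [  0   0   0   0  81  86  82  83   0   0   0   0   0   0   0   0   0   0
    0   0]
 [  0   0   0   0   0   0   0   0   0   0   0   0   0   0   0   0   0   0
    0   0]
 [  0   0   0   0   0   0   0   0   0   0   0   0   0   0   0   0   0   0
    0   0]
 [  0   0   0   0   0   0   0   0   0   0   0   0   0   0   0   0   0   0
    0   0]]
tool in world R [[-0.898, 0.44, -0.001], [0.44, 0.898, -0.001], [0.0, -0.001, -1.0]]
```

```bash
python3 -m handwheel '[[-40,-30,0,0,0,0,0],[-40,-30,0,0,0,0,0],[-40,-30,0,0,0,0,0],[-40,-30,0,0,0,0,0],[-40,-30,0,0,0,0,0],[-40,-30,0,0,0,0,0],[-40,-30,0,0,0,0,0],[-40,-30,0,0,0,0,0],[0,0,0,0,0,-0.16,0],[0,0,0,0,0,-0.16,0]]' && python3 -m handwheel '[[0,0,0,0,0,-0.16,0],[0,0,0,0,0,-0.16,0],[0,0,0,0,0,-0.156,0],[0,0,0,0,0,0,0],[0,0,0,0,0,0,0]]'
cat >> h.py <<'E'
def go(x,y,ydeg):
    "shift in present tool axes to world x,y; turn about tool z so that tool y points at ydeg; tilt residual"
    o=sensors.get_obs();R=cv2.Rodrigues(np.array(o['orientation']))[0];p=o['ee_pos']
    print('t',o['t'],'tcp',p.round(1),'F',o['ft_force'].round(2),'w',round(o['width'],1),'q6',o['qpos'][5].round(2))
    print('shift tool',(R.T@(np.array([x,y,p[2]])-p)).round(1))
    a=np.radians(ydeg);Rt=np.array([[np.sin(a),np.cos(a),0],[-np.cos(a),np.sin(a),0],[0,0,-1]]);
    print('turn tool',cv2.Rodrigues(R.T@Rt)[0].ravel().round(4))
E
python3 -c "
from h import *
go(459,203.2,109.3)
d=grab('top','t1')
e=grab('side','s1')
cv2.imwrite('pics/c1.png',np.hstack([cv2.resize(d['frame'][180:280,200:300],(400,400)),cv2.resize(e['frame'][220:320,280:380],(400,400))]))"
```

```text
t: 1.35
ee_pos: [456.9, 203.9, 222.4]
orientation: [-0.208, -3.134, 0.0]
ft_force: [0.4, 0.9, -0.8]
width: 87.6
grasp_force: 0.0
t: 1.98
ee_pos: [456.6, 204.8, 222.5]
orientation: [0.527, -3.097, 0.0]
ft_force: [0.1, -0.2, 0.0]
width: 87.9
grasp_force: 0.0
t 1.975 tcp [456.6 204.8 222.5] F [ 0.06 -0.2   0.05] w 87.9 q6 -1.51
shift tool [-1.7 -2.3 -0. ]
turn tool [-1.5708e+00 -3.0000e-04 -3.0000e-04]
```

View pics/c1.png

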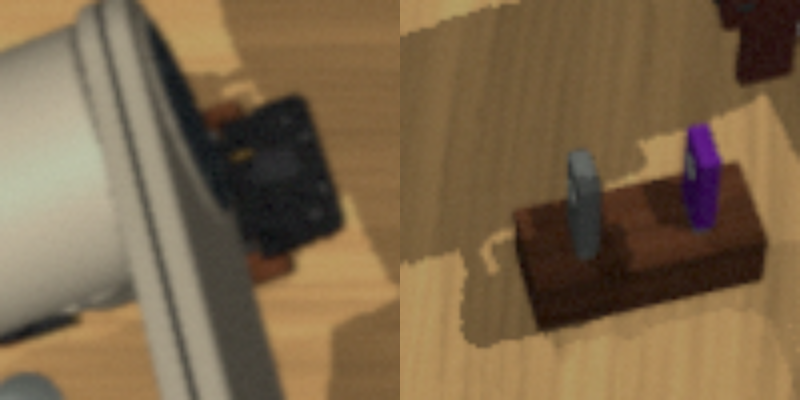

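```bash
sed -i 's/Rt=np.array(\[.*$/Rt=np.array([[-np.sin(a),np.cos(a),0],[np.cos(a),np.sin(a),0],[0,0,-1]])/' h.py
python3 -m handwheel '[[-2,-2,10,0,0,0,0],[0,0,35,0,0,0,0],[0,0,35,0,0,0,0],[0,0,30,0,0,0,0],[0,0,20,0,0,0,0],[0,0,15,0,0,0,0],[0,0,6,0,0,0,0],[0,0,0,0,0,0,0.3]]' 
python3 -c "
from h import *
go(459.2,203.5,109.5)
e=grab('side','s2')
cv2.imwrite('pics/c2.png',cv2.resize(e['frame'][200:320,280:430],(750,600)))"
```

```text
t: 3.08
ee_pos: [459.4, 203.6, 71.6]
orientation: [0.532, -3.096, 0.0]
ft_force: [0.6, -0.8, -0.5]
width: 81.2
grasp_force: 0.0
t 3.075 tcp [459.4 203.6  71.6] F [ 0.57 -0.85 -0.51] w 81.2 q6 -1.52
shift tool [ 0.2 -0.   0. ]
turn tool [-0.     -0.0002 -0.0003]
```

View pics/c2.png

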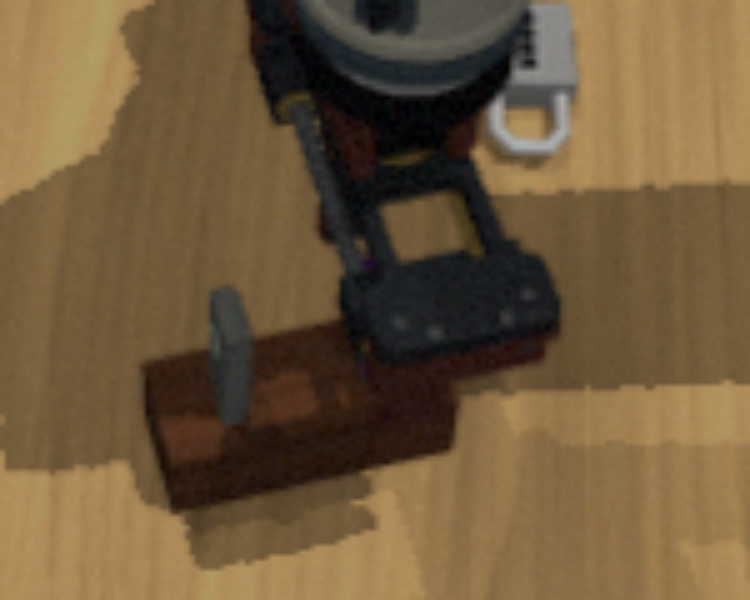

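The gripper is down around the purple fob, which is hidden behind the near finger. The grey fob at (230,350) in the crop is untouched. Next I'll close the gripper.

```bash
python3 -m handwheel '[[0,0,0,0,0,0,0.6],[0,0,0,0,0,0,0.7],[0,0,0,0,0,0,0.8],[0,0,0,0,0,0,0.9],[0,0,0,0,0,0,1],[0,0,0,0,0,0,1],[0,0,0,0,0,0,1],[0,0,0,0,0,0,1]]' 
```

```text
t: 4.12
ee_pos: [459.3, 203.6, 71.7]
orientation: [-0.532, 3.096, 0.0]
ft_force: [0.0, 1.1, 0.9]
width: 26.1
grasp_force: 30.0
```

```bash
python3 -m handwheel '[[0,0,-8,0,0,0,1],[0,0,-12,0,0,0,1],[0,0,-15,0,0,0,1],[0,0,-25,0,0,0,1],[0,0,-30,0,0,0,1],[0,0,-30,0,0,0,1],[0,0,-30,0,0,0,1],[0,0,-20,0,0,0,1],[0,0,0,0,0,0,1],[0,0,0,0,0,0,1]]' 
python3 -c "
from h import *
go(548.7,-142.4,96.8)
print(sensors.get_obs()['moment'])"
```

```text
t: 5.38
ee_pos: [458.8, 203.4, 241.4]
orientation: [0.532, -3.096, 0.0]
ft_force: [-0.6, 0.2, -0.5]
width: 25.8
grasp_force: 30.0
t 5.375 tcp [458.8 203.4 241.4] F [-0.57  0.22 -0.5 ] w 25.8 q6 -1.52
shift tool [  30.7 -356.     0. ]
turn tool [-1.000e-04 -4.000e-04  2.216e-01]
[ 0.03426266  0.0254109  -0.02830074]
```

```bash
python3 -m handwheel '[[4,-24,0,0,0,0,1],[4,-44,0,0,0,0,1],[4,-50,0,0,0,0,1],[4,-50,0,0,0,0,1],[4,-50,0,0,0,0,1],[4,-50,0,0,0,0,1],[4,-50,0,0,0,0,1],[3,-38,0,0,0,0,1],[0,0,0,0,0,0.11,1],[0,0,0,0,0,0.111,1]]' && python3 -m handwheel '[[0,0,0,0,0,0,1],[0,0,0,0,0,0,1]]'
python3 - <<'E'
from h import *
go(548.7,-142.4,96.8)
import pickle
I=[]
p=sensors.get_obs()['ee_pos']
for n in('top','side'):
    d=grab(n,n+'3');pickle.dump(d,open(n+'3.pkl','wb'))
    u=proj(d,[p]).ravel();print(n,u,proj(d,[p-[0,0,57]]))
    x,y=(u-[40,30] if n=='side' else u-[40,40]).astype(int);print('crop',x,y);I.append(cv2.resize(d['frame'][y:y+80,x:x+80],(400,400),interpolation=cv2.INTER_NEAREST))
cv2.imwrite('pics/c3.png',np.hstack(I))
E
```

```text
t: 6.62
ee_pos: [548.1, -142.9, 240.0]
orientation: [0.179, -3.134, -0.001]
ft_force: [0.2, 0.4, -0.4]
width: 25.8
grasp_force: 30.0
t: 6.88
ee_pos: [548.5, -142.1, 241.0]
orientation: [0.191, -3.134, -0.001]
ft_force: [-0.7, 0.9, -0.7]
width: 25.7
grasp_force: 30.0
t 6.875 tcp [ 548.5 -142.1  241. ] F [-0.68  0.92 -0.69] w 25.7 q6 -1.97
shift tool [-0.2 -0.3 -0. ]
turn tool [ 0.0005 -0.0013  0.0029]
top [409.84265307 194.98937299] [[403.32940928 199.00061828]]
crop 369 154
side [324.50802636  85.56696569] [[324.34394058 106.03380652]]
crop 284 55
```

View pics/c3.png

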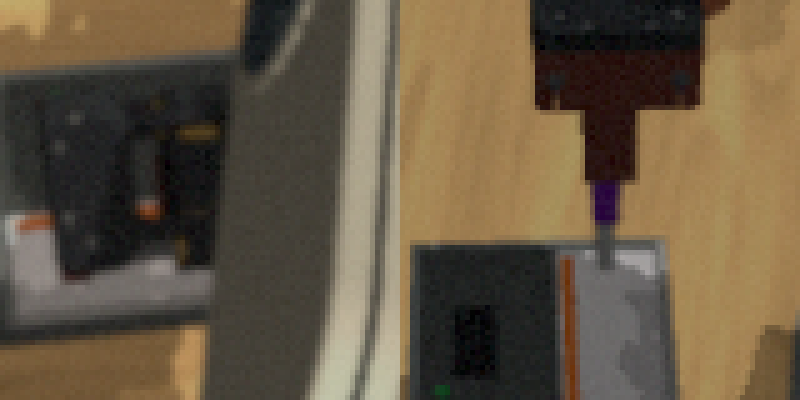

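The side view shows the fob hanging straight, with its tip at about (325,108) against an expected (324,106). It's over the flap, and the orange line is at (317,120). I'll descend through the flap.

```bash
python3 -m handwheel '[[0,0,15,0,0,0,1],[0,0,15,0,0,0,1],[0,0,10,0,0,0,1],[0,0,5,0,0,0,1],[0,0,5,0,0,0,1],[0,0,5,0,0,0,1],[0,0,5,0,0,0,1]]' && python3 -m handwheel '[[0,0,5,0,0,0,1],[0,0,5,0,0,0,1],[0,0,5,0,0,0,1],[0,0,5,0,0,0,1],[0,0,0,0,0,0,1]]'
```

```text
t: 7.85
ee_pos: [549.1, -142.4, 181.8]
orientation: [-0.187, 3.135, -0.0]
ft_force: [-0.7, 0.5, 1.3]
width: 25.8
grasp_force: 30.0
t: 8.48
ee_pos: [549.0, -142.3, 161.3]
orientation: [-0.187, 3.136, 0.0]
ft_force: [1.9, 0.3, -1.0]
width: 25.8
grasp_force: 30.0
```

```bash
python3 -m handwheel '[[0,0,6,0,0,0,1],[0,0,6,0,0,0,1],[0,0,6,0,0,0,1],[0,0,6,0,0,0,1],[0,0,6,0,0,0,1],[0,0,6,0,0,0,1],[0,0,5,0,0,0,1],[0,0,5,0,0,0,1],[0,0,0,0,0,0,1]]' && python3 -m handwheel '[[0,0,4,0,0,0,1],[0,0,3,0,0,0,1],[0,0,2,0,0,0,1],[0,0,0,0,0,0,1]]'
```

```text
t: 9.6
ee_pos: [548.8, -142.3, 115.2]
orientation: [0.187, -3.136, -0.0]
ft_force: [2.5, 0.4, -2.4]
width: 25.7
grasp_force: 30.0
t: 10.1
ee_pos: [548.9, -142.3, 106.5]
orientation: [0.187, -3.136, -0.0]
ft_force: [1.2, 0.1, -1.9]
width: 26.0
grasp_force: 30.0
```

```bash
for i in 1 2 3 ; do python3 -m handwheel '[[0,0,1,0,0,0,1],[0,0,0,0,0,0,1]]'|sed -n 2,4p; done
```

```text
ee_pos: [548.9, -142.3, 105.7]
orientation: [-0.187, 3.136, -0.0]
ft_force: [1.4, -0.2, 0.1]
ee_pos: [548.8, -142.3, 104.6]
orientation: [0.187, -3.136, -0.0]
ft_force: [1.0, -0.3, 0.2]
ee_pos: [548.9, -142.3, 103.6]
orientation: [0.187, -3.136, 0.0]
ft_force: [0.8, -0.6, 0.1]
```

```bash
python3 -m handwheel '[[0,0,1,0,0,0,1],[0,0,1,0,0,0,1],[0,0,0,0,0,0,1]]'
python3 -m handwheel '[[0,0,1,0,0,0,1],[0,0,1,0,0,0,1],[0,0,0,0,0,0,1]]'
```

```text
t: 11.22
ee_pos: [549.0, -142.3, 101.7]
orientation: [-0.187, 3.136, -0.0]
ft_force: [1.3, -0.1, 1.2]
width: 25.7
grasp_force: 31.0
t: 11.6
ee_pos: [548.8, -142.3, 99.6]
orientation: [0.187, -3.136, -0.0]
ft_force: [2.2, 0.4, 1.5]
width: 25.9
grasp_force: 30.9
```

```bash
python3 -m handwheel '[[0,0,1,0,0,0,1],[0,0,0,0,0,0,1]]'
python3 -m handwheel '[[0,0,1,0,0,0,1],[0,0,0,0,0,0,1]]'
```

```text
t: 11.85
ee_pos: [548.9, -142.3, 98.6]
orientation: [0.187, -3.136, 0.0]
ft_force: [1.7, 0.1, 1.6]
width: 25.8
grasp_force: 30.9
t: 12.1
ee_pos: [549.0, -142.3, 97.9]
orientation: [-0.187, 3.136, -0.0]
ft_force: [0.5, 0.5, 3.7]
width: 25.8
grasp_force: 30.9
```

```bash
python3 -m handwheel '[[0,0,0.7,0,0,0,1],[0,0,0,0,0,0,1]]'
```

```text
t: 12.35
ee_pos: [549.0, -142.3, 97.3]
orientation: [-0.187, 3.136, -0.0]
ft_force: [0.3, 0.3, 5.8]
width: 26.2
grasp_force: 30.9
```

```bash
python3 -m handwheel '[[0,0,0.8,0,0,0,1],[0,0,0.6,0,0,0,1],[0,0,0,0,0,0,1]]'
```

```text
t: 12.72
ee_pos: [549.1, -142.4, 96.2]
orientation: [-0.187, 3.136, -0.0]
ft_force: [-1.7, 1.3, 9.0]
width: 25.9
grasp_force: 30.9
```

```bash
python3 -m handwheel '[[0,0,0.3,0,0,0,1],[0,0,0,0,0,0,1],[0,0,0,0,0,0,1],[0,0,0,0,0,0,1]]'
```

```text
t: 13.22
ee_pos: [549.1, -142.3, 96.0]
orientation: [-0.187, 3.136, -0.0]
ft_force: [-0.6, 1.1, 9.4]
width: 25.9
grasp_force: 30.9
```

```bash
python3 -m handwheel '[[0,0,0,0,0,0,0.4],[0,0,0,0,0,0,0.4],[0,0,0,0,0,0,0.4],[0,0,0,0,0,0,0.4]]' && python3 -m handwheel '[[0,0,-4,0,0,0,0.4],[0,0,-10,0,0,0,0.4],[0,0,-10,0,0,0,0.4],[0,0,-12,0,0,0,0.4],[0,0,-15,0,0,0,0.4],[0,0,-20,0,0,0,0.4],[0,0,-25,0,0,0,0.4],[0,0,-30,0,0,0,0.4],[0,0,-30,0,0,0,0.4],[0,0,-20,0,0,0,0.4]]' && python3 -m handwheel '[[0,40,0,0,0,0,0.4],[0,50,0,0,0,0,0.4],[0,50,0,0,0,0,0.4],[0,50,0,0,0,0,0.4],[0,50,0,0,0,0,0.4],[0,20,0,0,0,0,0.4],[0,0,0,0,0,0,0.4]]'
python3 - <<'E'
from h import *
d=grab('top','t4');e=grab('side','s4')
cv2.imwrite('pics/c4.png',np.hstack([cv2.resize(d['frame'][120:280,240:480],(450,300)),cv2.resize(e['frame'][80:220,240:380],(300,300))]))
for n,f in(('top0',d),('side0',e)):
    a=cv2.imread(f'pics/{n}.png')
    h,s,v=cv2.split(cv2.cvtColor(f['frame'],cv2.COLOR_BGR2HSV));print(n,'purple px',((h>125)&(h<160)&(s>90)&(v>40)).sum())
E
```

```text
t: 13.72
ee_pos: [548.8, -142.3, 95.1]
orientation: [0.187, -3.136, -0.0]
ft_force: [1.8, 1.3, -0.8]
width: 52.7
grasp_force: 0.9
t: 14.98
ee_pos: [548.5, -142.3, 273.4]
orientation: [-0.187, 3.136, -0.001]
ft_force: [-0.9, -0.0, -0.5]
width: 52.9
grasp_force: 0.0
t: 15.85
ee_pos: [517.2, 116.8, 271.7]
orientation: [0.191, -3.135, 0.0]
ft_force: [0.1, 0.2, -0.9]
width: 52.7
grasp_force: 0.0
top0 purple px 0
side0 purple px 0
```

View pics/c4.png

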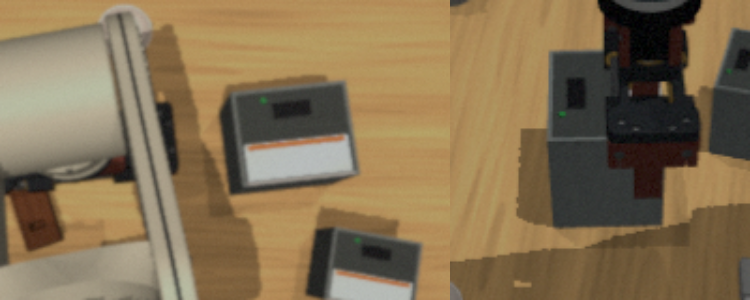

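The top view shows the flap shut, with its orange line at (295,145) in the crop and no purple left in either view. I'll compare the flap numerically with its starting picture, then hand in.

```bash
python3 - <<'E'
from h import *
def f(n):
    a=cv2.imread(f'pics/{n}.png')[160:225,355:435];h,s,v=cv2.split(cv2.cvtColor(a,cv2.COLOR_BGR2HSV))
    for m in((h>3)&(h<18)&(s>130)&(v>110)&(np.indices(h.shape)[0]<50),(s<60)&(v>130)): print(n,m.sum(),np.argwhere(m).mean(0))
f('top0');f('t4')
print(ctrl.close_job())
E
```

```text
top0 260 [22.46923077 33.45384615]
top0 1059 [46.05193579 43.76203966]
t4 251 [23.01195219 31.35856574]
t4 1061 [45.99340245 43.84448633]
the job is handed in; nothing more can be done
None
```

The purple fob was pushed steel end down through the flap, pressed on the reader plate at roughly 8–9 N (wrist reading 9.4 N, less flap drag) for about half a second, and released; the flap looks fully shut with no purple visible outside, and the job is handed in with no verdict returned.

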